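# Square up the keg head boards

## Robot

A 6-joint arm with a two-finger parallel gripper is mounted at the origin on the work surface. World frame = base frame: x ahead of the robot, y to its left, z up, the work surface at z = 0. Lengths are in mm, angles in rad, forces in N, time in s.
With the tool pointing down it reaches from about 300 to 775 mm from the base axis. Payload 14.6 kg.
Tool frame: the origin (TCP) lies at the very end of the fingers, on their centre line; the grasp point (between the pads) lies 19 mm behind it; z points along the fingers, y is the line along which they close (so a half turn about z gives the same grasp; the last joint's range is limited). The gripper opens to 94 mm and grips with 3 to 60 N. Pads are 16 mm wide; open, the fingers measure 119 mm over their backs; the gripper's body (75 mm by 177 mm) begins 78 mm behind the grasp point.
Start: joints at [1.27, 0.3, 1.521, -0, 1.321, -0.067], TCP at [127.42, 535.027, 205.446] pointing down, gripper open.
Joint ranges: [-3.03, 3.03], [-0.79, 2.21], [0.23, 2.52], [-1.04, 4.18], [0, 3.07], [-2.55, 2.55]. Speed limits (rad/s): [2.22, 2.22, 2.57, 3.14, 3.14, 3.14].

## Interface

Orientations are given as [roll, pitch, yaw] about the fixed x, y, z axes, in that order (R = Rz(yaw) Ry(pitch) Rx(roll)).
In Python, from cell import manip, optics gives the robot as it stands.
- The arm moves only by the shell command python3 -m crank 'ROWS' [FORCE]. ROWS is JSON, a list of rows, each a list of 7 numbers: the opening in per cent of the stroke, from 0 (shut) to 100 (fully open), then the shift along the tool's x, y, z in mm, then the turn, a rotation vector about the tool's x, y, z in rad. A call has 1 to 10 rows; each row is the pose to reach, as a shift and turn from the pose commanded when the call began, along the tool's axes at that moment; what a row does not reach only later rows make up. A row lasts 1/10 s, in which the tool goes at most 50 mm and 8.59 degrees, less where a joint would pass 70% of its speed; a pose out of reach is approached as far as the arm can. A call with a gripper value outside its range is refused whole. The fingers move at their own pace and stop on an object; FORCE is the grip in N (left out, the last holds). Time passes only in rows, so rows that repeat a pose let the fingers close. It gives the time, the measured TCP pose, the force, the opening and the grip force at its end, in the units of the state.
- manip.read_state(): the state, without advancing time (a new reading comes with each control period).
- optics.camera(name): name is "scene" or "top"; returns (picture, depth): 400x640x3 uint8, red, green, blue; 400x640 float32, mm along the optical axis (not along the pixel's ray), 0 where there is no reading.
- optics.calibration(name): a dict with "camera_matrix" (3x3 intrinsics, pixels), "R" (3x3) and "t" (3): a world point X has camera coordinates R X + t. Camera axes: x right, y down, z forward; pixel columns grow to the right and rows downward; lengths in mm; the calibration is good to about 2 mm. A picture is of the moment at which its call begins. calibration takes no time and is no camera call.
- manip.sign_off(): hands the job in; it is judged then, once.
The state is a dict: "clock": time; "joints": joint angles; "qd": joint speeds; "effort": joint torques, N m; "eef_pos": TCP position; "eef_rot": TCP orientation; "wrist_force": force on the tool from outside, world axes, zero at the start; "moment": the same for the moment, N m; "finger_gap": finger opening in mm; "finger_force": force on a finger pad.
Only numpy, scipy, OpenCV 4.12 (cv2) and the standard library are available. Lean on these libraries where they do the work, as an engineer would, in place of code of your own. Each camera call takes 0.05 s, during which the arm holds its last target. There are 200 camera calls.

## Task

Push the leaning row of four oak head boards upright and tight together against the green backstop of the rack, with all their ends flush against the steel side fence. Finish by leaving the blue block with the yellow grip standing in the rack, flat up against the outermost board and about the middle of its length, so that the row stays put. Leave the keg, the glue jar and the hammer where they are.

Things in the scene. Friction and masses are not known exactly. Their poses are not given: they have to be found in the camera images.
- rack: fixed squaring rack. Origin: centre of its underside, on the table; z up. Dark wood floor 12 mm thick, x -105 to 115, y -150 to 130 mm. Green backstop on its +y side: inner face at y 110, x -85 to 40, 100 mm tall above the floor. Steel fence on its -x side (towards the robot): inner face at x -85, 55 mm tall. +x and -y sides open. Turned by up to 15 degrees from the world axes
- board1: oak head board, 140 mm long (x), 18 thick (y), 90 tall (z), about 0.17 kg, origin at its underside's centre. First of the row, pale: its top edge leans on the backstop (towards rack +y), about 20 to 27 degrees from vertical. Stands on its long edge on the rack floor, length along rack x, its near end 5 to 35 mm from the fence; feet about 20 mm apart. 
- board2: oak head board, 140 mm long (x), 18 thick (y), 90 tall (z), about 0.17 kg, origin at its underside's centre. Second, mid-brown, leaning on the first (towards rack +y), about 20 to 27 degrees from vertical. Stands on its long edge on the rack floor, length along rack x, its near end 5 to 35 mm from the fence; feet about 20 mm apart. 
- board3: oak head board, 140 mm long (x), 18 thick (y), 90 tall (z), about 0.17 kg, origin at its underside's centre. Third, pale, leaning on the second (towards rack +y), about 20 to 27 degrees from vertical. Stands on its long edge on the rack floor, length along rack x, its near end 5 to 35 mm from the fence; feet about 20 mm apart. The four together are 72 mm thick when closed up
- board4: oak head board, 140 mm long (x), 18 thick (y), 90 tall (z), about 0.17 kg, origin at its underside's centre. Outermost, mid-brown, leaning on the third (towards rack +y), about 20 to 27 degrees from vertical. Stands on its long edge on the rack floor, length along rack x, its near end 5 to 35 mm from the fence; feet about 20 mm apart. Tilted under 11 degrees a board settles upright by itself
- block: the loose squaring block: blue foot 120 mm long (x), 80 mm thick (y), 50 mm tall, with a yellow grip centred on top, 60 mm long (x), 24 mm thick (y), from 50 to 145 mm above its underside, so its top stands above the boards; 0.3 to 0.6 kg. Origin at the centre of its underside. Starts standing on the table on the rack's open -y side, turned by up to 35 degrees
- keg: bystander: small oak keg with dark hoops, 140 mm wide, 170 mm tall, standing on the table to the left; origin at its underside's centre
- jar: bystander: closed glue jar, 72 mm wide, 100 mm tall, standing on the table to the right; origin at its underside's centre
- hammer: bystander: hammer 280 mm long lying on the table to the far right; origin below its middle
Things that resemble listed ones, but are neither listed nor needed, are in the scene too. There is more than one size of the block; the job needs the smallest. Leave any black look-alike of the board1 alone.

How it is judged:
By the outcome, as a careful person would: the job done as asked, in the order asked, and still so for the second after the job is handed in, with the robot touching nothing.
It also fails if it takes over 64 s, if anything falls off the work surface, if the arm or the gripper's body presses on something with over 40 N, if the wrist force passes 120 N, or if a joint passes its speed limit or range.

## Working session

There is one attempt and no reset: what is moved stays moved. The work goes in short steps, Python scripts to look and compute and a shell command to move; the robot and the scene stay as the last step left them, time stands still between calls to the robot, and variables do not carry over. Pictures are saved under pics/ and viewed, at most 10 in all, crops included, and the job is handed in when it is done.

```bash
ls; mkdir -p pics
cat > h.py <<'E'
import numpy as np, cv2
from cell import manip, optics
def grab(n):
    p,d=optics.camera(n); c=optics.calibration(n)
    K,R,t=[np.array(c[k],float) for k in("camera_matrix","R","t")]
    v,u=np.mgrid[0:400,0:640]
    cam=np.stack([(u-K[0,2])/K[0,0]*d,(v-K[1,2])/K[1,1]*d,d],-1)
    W=(cam-t)@R          # world point per pixel
    W[d==0]=np.nan
    return p,d,W
def save(n,p,s=1.25): cv2.imwrite(f"pics/{n}.png",cv2.resize(p[...,::-1],None,fx=s,fy=s,interpolation=cv2.INTER_CUBIC))
E
python3 - <<'E'
from h import *
for n in("scene","top"):
    p,d,W=grab(n); save(n+"0",p); np.savez(n+"0.npz",p=p,W=W)
    c=optics.calibration(n);print(n,-np.array(c["R"]).T@np.array(c["t"]))
print(manip.read_state())
E
```

```text
pics
scene [1304.33092926  660.41117413  926.80902634]
top [ 327.85823695  -13.36026483 1735.25351859]
{'clock': 0.1, 'joints': array([ 1.27038891e+00,  3.00385519e-01,  1.52150002e+00, -1.54025552e-05,
        1.32067515e+00, -6.65845142e-02]), 'qd': array([ 0.00278788, -0.00273531, -0.00182518,  0.0008731 ,  0.00021768,
       -0.00010616]), 'effort': array([ 6.51384162e-04, -5.32651448e+01, -3.53277326e+01,  7.08998716e-02,
        2.35902099e-02, -1.16010588e-04]), 'eef_pos': array([127.36683303, 534.82180386, 204.96755759]), 'eef_rot': array([-3.14062577e+00, -4.95218428e-05,  2.90777355e+00]), 'wrist_force': array([-0.3314638 ,  0.08543087,  0.1352072 ]), 'moment': array([-0.00699885, -0.00522322, -0.00068866]), 'finger_force': 0.0, 'finger_gap': 93.88193251170435}
```

View pics/scene0.png

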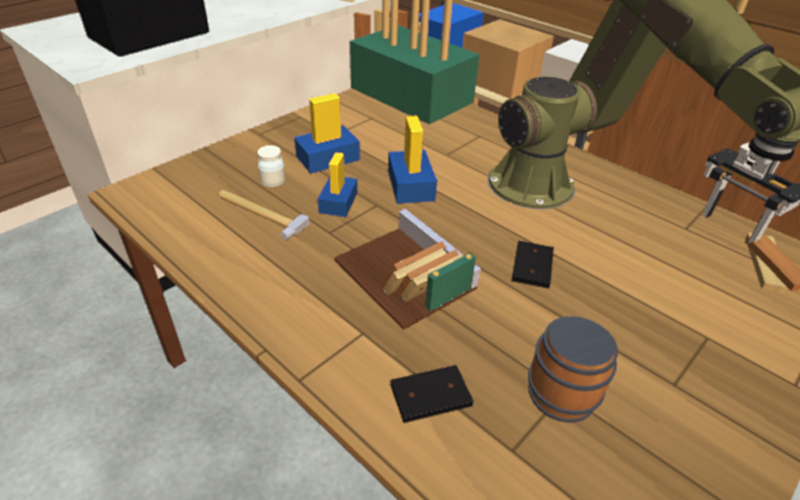

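View pics/top0.png

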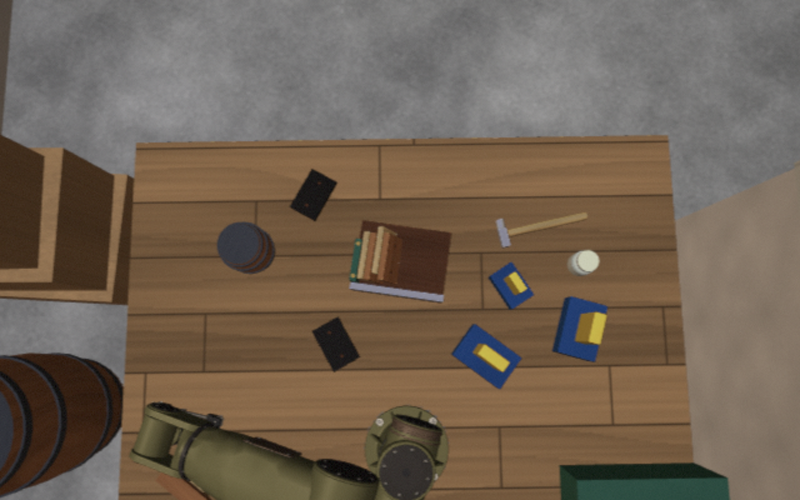

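The pictures show three blue blocks, in viewed pixels of the top picture: small at (511,285), medium at (487,356), large at (582,328). The rack is at (400,262) with its fence on the robot side, and black look-alike boards lie at (313,195) and (336,344). I choose the block at (511,285), the smallest, and now measure it and check it in a crop.

Run:
```python
from h import *
z=np.load("top0.npz");p=z["p"];W=z["W"]
hsv=cv2.cvtColor(p,cv2.COLOR_RGB2HSV)
def rect(m,name,minA=25):
    n,l,s,c=cv2.connectedComponentsWithStats(m.astype(np.uint8))
    for i in range(1,n):
        if s[i,4]<minA: continue
        P=W[l==i]; P=P[~np.isnan(P[:,0])]
        if len(P)<10: continue
        zt=np.median(P[:,2]); Q=P[abs(P[:,2]-zt)<8]
        (cx,cy),(w,h),a=cv2.minAreaRect(Q[:,:2].astype(np.float32))
        print(name,"px",c[i].round(),"z %.0f xy %.0f %.0f size %.0f %.0f ang %.1f"%(zt,cx,cy,w,h,a),s[i,4])
H,S,V=[hsv[...,i] for i in range(3)]
tab=np.zeros((400,640),bool);tab[100:330,90:560]=1
rect(tab&(H>105)&(H<125)&(S>150),"blue")
rect(tab&(H>20)&(H<32)&(S>170)&(V>120),"yel",15)
rect(tab&(H>60)&(H<95)&(S>80),"green",15)
x,y,zz=W[...,0],W[...,1],W[...,2]
reg=np.zeros((400,640),bool);reg[172:246,275:365]=1
rect(reg&(abs(zz-12)<5)&(V<110),"floor")
rect(reg&(abs(zz-67)<7)&(S<60),"fence")
save("crop0",np.hstack([p[170:310,270:490]]),3.6)
```

```text
blue px [406. 229.] z 49 xy 477 -319 size 113 77 ang 32.0 384
blue px [460. 263.] z 69 xy 345 -517 size 110 165 ang 73.8 924
blue px [387. 284.] z 70 xy 271 -235 size 165 107 ang 52.8 951
yel px [471. 254.] z 163 xy 379 -514 size 4 2 ang 12.2 16
yel px [469. 259.] z 155 xy 355 -507 size 1 17 ang 79.5 23
yel px [467. 268.] z 144 xy 330 -499 size 1 22 ang 70.3 31
green px [284. 207.] z 111 xy 555 141 size 15 78 ang 81.1 84
floor px [334. 206.] z 12 xy 576 4 size 280 202 ang 81.0 1692
fence px [317. 233.] z 66 xy 462 24 size 277 20 ang 81.1 383
```

View pics/crop0.png

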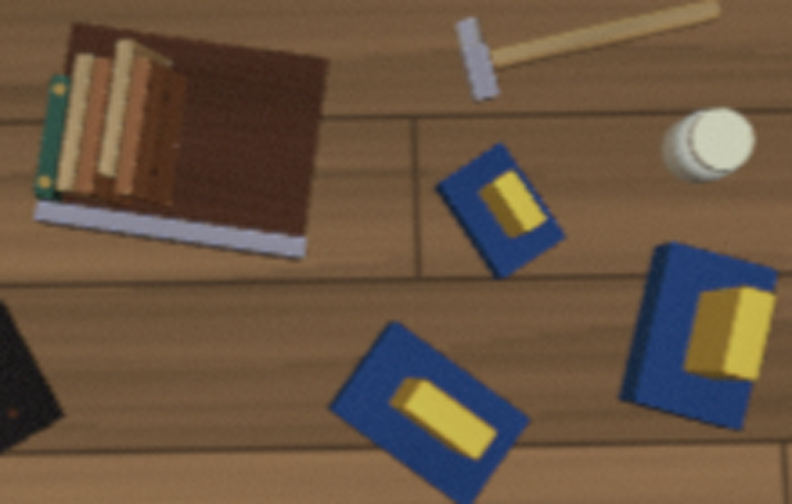

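The crop confirms the block at about crop (500,210) is the smallest: its foot top is at 49 mm and measures 113x77, while the other two stand at 70 mm and measure 165 mm long. Next I refine its pose and work out the first move.

```bash
cat >> h.py <<'E'
from scipy.spatial.transform import Rotation as Ro
O=np.array([558.5,19.5]); YAW=np.radians(-9.0)
def rack(x,y): c,s=np.cos(YAW),np.sin(YAW); return O+[c*x-s*y,s*x+c*y]
def to_rack(P): c,s=np.cos(YAW),np.sin(YAW); d=np.asarray(P)[...,:2]-O; return np.stack([c*d[...,0]+s*d[...,1],-s*d[...,0]+c*d[...,1]],-1)
def plan(xyz,yawdeg):
    s=manip.read_state(); R0=Ro.from_euler("xyz",s["eef_rot"])
    R1=Ro.from_euler("xyz",[np.pi,0,np.radians(yawdeg)])
    print("clock",s["clock"],"pos",s["eef_pos"].round(1),"shift",R0.inv().apply(np.array(xyz)-s["eef_pos"]).round(1),"turn",(R0.inv()*R1).as_rotvec().round(3))
E
python3 - <<'E'
from h import *
for n in("top","scene"):
    z=np.load(n+"0.npz");p=z["p"];W=z["W"];x,y,zz=[W[...,i] for i in range(3)]
    near=np.hypot(x-477,y+319)<85
    g=near&(zz>138)&(zz<152)
    f=near&(abs(zz-50)<4)
    for nm,m in(("grip",g),("foot",f)):
        P=W[m];(c,wh,a)=cv2.minAreaRect(P[:,:2].astype(np.float32)); print(n,nm,len(P),np.round(c),np.round(wh),round(a,1),P.mean(0).round(0))
    b=near&(zz>20)&(zz<140)|g
    # silhouette of foot contour in the top picture on plane z=50
    rr=to_rack(W); m=(rr[...,0]>-80)&(rr[...,0]<100)&(rr[...,1]>-100)&(rr[...,1]<110)&(zz>40)
    P=W[m]; q=to_rack(P); print("boards rack x",np.percentile(q[:,0],[1,99]).round(),"y",np.percentile(q[:,1],[1,99]).round(),"z",np.percentile(P[:,2],99).round())
plan([477,-319,260],34)
plan([480,0,260],34)
E
```

```text
top grip 107 [ 478. -321.] [58. 25.] 29.5 [ 478. -322.  145.]
top foot 298 [ 477. -322.] [120.  82.] 32.5 [ 475. -317.   50.]
boards rack x [-74.  84.] y [  4. 109.] z 111.0
scene grip 88 [ 481. -321.] [65. 24.] 31.6 [ 483. -318.  145.]
scene foot 320 [ 478. -324.] [130.  80.] 31.8 [ 488. -312.   51.]
boards rack x [-70.  88.] y [ 18. 109.] z 113.0
clock 0.1 pos [127.4 534.8 205. ] shift [-537.9 -749.6  -54.3] turn [-1.000e-03  1.000e-03  2.314e+00]
clock 0.1 pos [127.4 534.8 205. ] shift [-467.  -438.6  -54.6] turn [-1.000e-03  1.000e-03  2.314e+00]
```

```bash
python3 -m crank '[[100,-467,-439,-55,0,0,2.34],[100,-467,-439,-55,0,0,2.34],[100,-467,-439,-55,0,0,2.34],[100,-467,-439,-55,0,0,2.34],[100,-467,-439,-55,0,0,2.34],[100,-467,-439,-55,0,0,2.34],[100,-467,-439,-55,0,0,2.34],[100,-467,-439,-55,0,0,2.34],[100,-467,-439,-55,0,0,2.34],[100,-467,-439,-55,0,0,2.34]]'
python3 -c "
from h import *
plan([478,-321,220],32)"
```

```text
clock: 1.1
eef_pos: [402.1, 117.0, 248.4]
eef_rot: [3.141, -0.0, 1.402]
wrist_force: [0.3, 1.4, -0.9]
finger_gap: 93.9
finger_force: 0.0
clock 1.1 pos [402.1 117.  248.4] shift [-418.9  148.6   28.4] turn [ 0.    -0.     0.843]
```

```bash
python3 -m crank '[[100,-419,149,28,0,0,0.843],[100,-419,149,28,0,0,0.843],[100,-419,149,28,0,0,0.843],[100,-419,149,28,0,0,0.843],[100,-419,149,28,0,0,0.843],[100,-419,149,28,0,0,0.843],[100,-419,149,28,0,0,0.843],[100,-419,149,28,0,0,0.843],[100,-419,149,28,0,0,0.843],[100,-419,149,28,0,0,0.843]]'
python3 -c "
from h import *
plan([478,-321,107],32)"
```

```text
clock: 2.1
eef_pos: [479.9, -322.6, 218.2]
eef_rot: [-3.139, 0.001, 0.561]
wrist_force: [-0.1, 0.4, 0.0]
finger_gap: 93.8
finger_force: 0.0
clock 2.1 pos [ 479.9 -322.6  218.2] shift [ -0.6  -2.1 111.2] turn [-0.002  0.001  0.002]
```

```bash
python3 -m crank '[[100,0,-2,40,0,0,0],[100,0,-2,80,0,0,0],[100,0,-2,111,0,0,0],[100,0,-2,111,0,0,0],[20,0,-2,111,0,0,0],[10,0,-2,111,0,0,0],[10,0,-2,111,0,0,0],[10,0,-2,111,0,0,0],[10,0,-2,111,0,0,0],[10,0,-2,111,0,0,0]]' 45
python3 -m crank '[[10,0,0,0,0,0,0],[10,0,0,0,0,0,0],[10,0,0,-10,0,0,0],[10,0,0,-40,0,0,0],[10,0,0,-80,0,0,0],[10,0,0,-80,0,0,0],[10,0,0,-80,0,0,0]]' 45
python3 - <<'E'
from h import *
p,d,W=grab("top"); save("lift",p[150:320,250:480],3.4)
plan([*rack(0,-80),200],-9)
E
```

```text
clock: 3.1
eef_pos: [479.5, -317.0, 109.5]
eef_rot: [3.141, -0.0, 0.565]
wrist_force: [0.0, -0.3, 0.4]
finger_gap: 49.6
finger_force: 0.0
clock: 3.8
eef_pos: [479.3, -316.8, 189.1]
eef_rot: [3.141, -0.0, 0.565]
wrist_force: [-0.3, -0.1, -6.7]
finger_gap: 23.7
finger_force: 45.0
clock 3.85 pos [ 478.9 -316.5  187.9] shift [ 194.2 -181.2  -11.8] turn [-0.002  0.001  0.722]
```

View pics/lift.png

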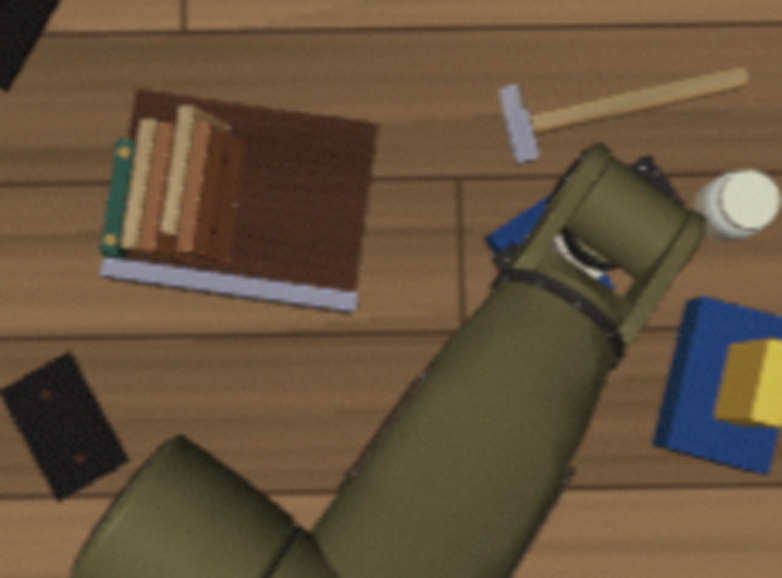

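The block hangs from the gripper, under the arm at (590,250), and everything else is undisturbed. I check how it sits in the grip from the scene camera while moving towards the rack.

```bash
python3 -m crank '[[10,50,-45,-12,0,0,0.15],[10,97,-90,-12,0,0,0.3],[10,145,-135,-12,0,0,0.45],[10,194,-181,-12,0,0,0.6],[10,194,-181,-12,0,0,0.722],[10,194,-181,-12,0,0,0.722],[10,194,-181,-12,0,0,0.722],[10,194,-181,-12,0,0,0.722]]' 45
cat >> h.py <<'E'
def block(n="scene",name=None):
    p,d,W=grab(n); h=cv2.cvtColor(p,cv2.COLOR_RGB2HSV); s=manip.read_state()["eef_pos"]
    x,y,z=[W[...,i] for i in range(3)]
    m=(h[...,0]>105)&(h[...,0]<125)&(h[...,1]>150)&(np.hypot(x-s[0],y-s[1])<110)
    zt=np.percentile(z[m],90); t=m&(abs(z-zt)<4)
    q=to_rack(W[t]); c,wh,a=cv2.minAreaRect(q.astype(np.float32))
    print(n,"foot top z",zt.round(1),"tcp-top",(s[2]-zt).round(1),"bottom z",z[m].min().round(),"rack centre",np.round(c,1),np.round(wh),round(a,1),"x",np.percentile(q[:,0],[.5,99.5]).round(),"y",np.percentile(q[:,1],[.5,99.5]).round(),"tcp rack",to_rack(s).round(1))
    if name: save(name,p)
    return p,W
E
python3 - <<'E'
from h import *
p,W=block(); save("scene1",p[130:290,200:430],3.4)
plan([*rack(0,-80),200],-9)
E
```

```text
clock: 4.65
eef_pos: [545.9, -59.6, 199.6]
eef_rot: [3.141, 0.003, -0.155]
wrist_force: [-0.8, -0.7, -6.8]
finger_gap: 23.9
finger_force: 45.0
scene foot top z 132.5 tcp-top 67.3 bottom z 86.0 rack centre [ -6.  -75.7] [ 79. 121.] 89.1 x [-66.  54.] y [-115.  -38.] tcp rack [  0.  -80.9]
clock 4.7 pos [545.9 -60.4 199.8] shift [-0.  -0.9 -0.2] turn [0.    0.002 0.001]
```

View pics/scene1.png

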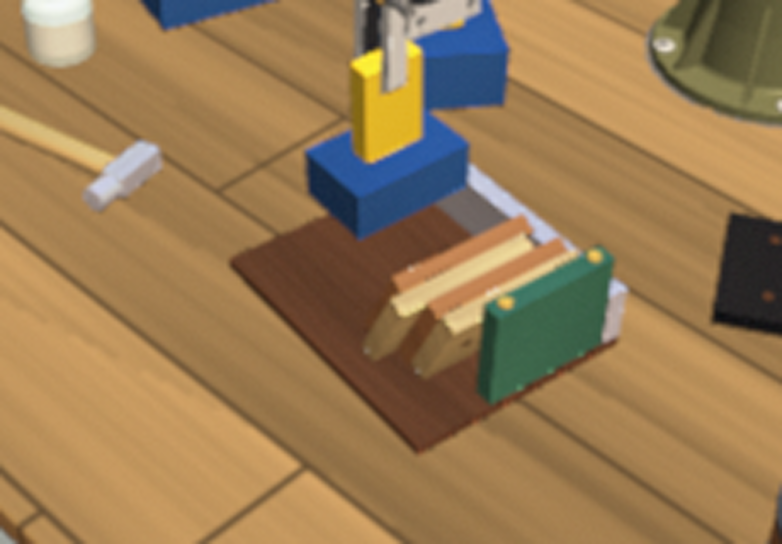

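```bash
python3 -m crank '[[10,5,0,35,0,0,0],[10,5,0,60,0,0,0],[10,5,0,68,0,0,0],[10,5,0,69,0,0,0],[10,5,-8,69,0,0,0],[10,5,-16,69,0,0,0],[10,5,-22,69,0,0,0],[10,5,-28,69,0,0,0],[10,5,-34,69,0,0,0],[10,5,-40,69,0,0,0]]' 60
python3 -m crank '[[10,0,-5,0,0,0,0],[10,0,-10,0,0,0,0],[10,0,-15,0,0,0,0],[10,0,-20,0,0,0,0],[10,0,-25,0,0,0,0],[10,0,-30,0,0,0,0],[10,0,-30,0,0,0,0]]' 60
python3 -c "
from h import *
print(to_rack(manip.read_state()['eef_pos']))"
```

```text
clock: 5.7
eef_pos: [557.9, -22.1, 133.0]
eef_rot: [3.139, -0.001, -0.157]
wrist_force: [-4.4, -12.8, 7.3]
finger_gap: 23.6
finger_force: 60.2
clock: 6.4
eef_pos: [562.5, 8.3, 132.8]
eef_rot: [3.141, -0.001, -0.157]
wrist_force: [-2.0, -5.2, 6.8]
finger_gap: 23.8
finger_force: 60.0
[  5.75591407 -10.46089718]
```

```bash
python3 -m crank '[[10,0,0,-1.5,0,0,0],[10,0,-3,-1.5,0,0,0],[10,0,-6,-1.5,0,0,0],[10,0,-8,-1.5,0,0,0],[10,0,-8,-1.5,0,0,0]]' 60
python3 - <<'E'
from h import *
p,W=block(); save("scene2",p[130:290,200:430],3.4)
E
```

```text
clock: 6.9
eef_pos: [563.3, 15.2, 133.3]
eef_rot: [3.139, 0.001, -0.157]
wrist_force: [-0.3, -10.5, -1.1]
finger_gap: 23.3
finger_force: 60.0
scene foot top z 66.6 tcp-top 66.8 bottom z 23.0 rack centre [  0.3 -20.9] [122.  53.] 7.2 x [-61.  58.] y [-42.  10.] tcp rack [ 5.4 -3.5]
```

View pics/scene2.png

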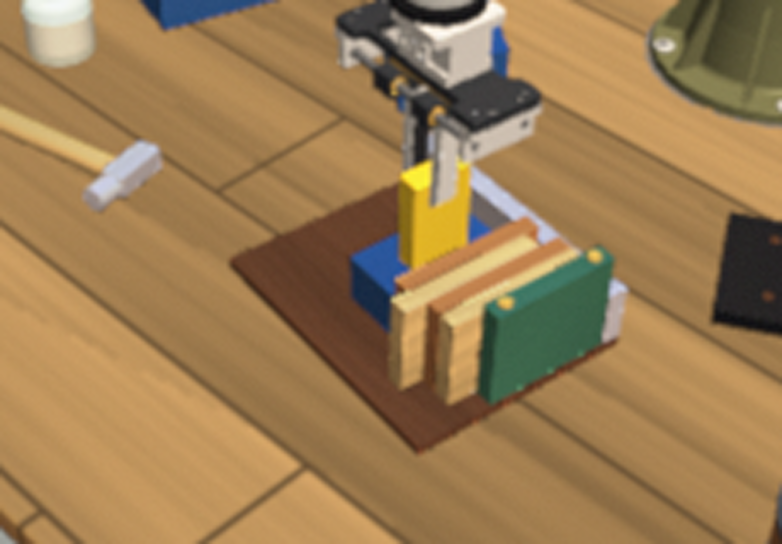

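All four boards stand upright and tight, with their far ends staggered at crop (400,385) and (455,400). I back the block off, go round to the far end of the row and push it to the fence.

```bash
python3 -m crank '[[10,0,5,-1,0,0,0],[10,0,25,-5,0,0,0],[10,0,57,-8,0,0,0],[10,40,57,-8,0,0,0],[10,80,57,-8,0,0,0],[10,120,57,-8,0,0,0],[10,158,57,-8,0,0,0],[10,158,57,-8,0,0,0],[10,158,57,-8,0,0,0],[10,158,57,-8,0,0,0]]' 60
python3 - <<'E'
from h import *
p,W=block()
z=W[...,2]; q=to_rack(W); m=(abs(z-102)<4)&(q[...,0]>-90)&(q[...,0]<110)
for a in range(38,110,18):
    k=m&(q[...,1]>a+4)&(q[...,1]<a+14); print(a,k.sum(),np.percentile(q[k][:,0],[2,98]).round() if k.sum() else "")
plan([*rack(163,75),139],-9)
E
```

```text
clock: 7.95
eef_pos: [709.9, -64.5, 141.3]
eef_rot: [-3.141, 0.001, -0.157]
wrist_force: [-0.7, 0.8, -5.8]
finger_gap: 23.3
finger_force: 60.0
scene foot top z 74.8 tcp-top 67.1 bottom z 26.0 rack centre [155.5 -56.3] [122.  80.] 0.5 x [ 95. 215.] y [-96. -17.] tcp rack [162.7 -59.3]
38 120 [-67.  70.]
56 120 [-47.  87.]
74 126 [-71.  67.]
92 67 [-66.  67.]
clock 8.0 pos [709.9 -64.5 141.9] shift [   0.3 -134.3    2.9] turn [-0.     0.001  0.   ]
```

```bash
python3 -m crank '[[10,0,-45,2,0,0,0],[10,0,-90,2,0,0,0],[10,0,-134,2,0,0,0],[10,0,-134,2,0,0,0],[10,-6,-134,3,0,0,0],[10,-12,-134,3,0,0,0],[10,-18,-134,3,0,0,0],[10,-24,-134,3,0,0,0],[10,-28,-134,3,0,0,0],[10,-32,-134,3,0,0,0]]' 60
python3 -c "
from h import *
p,W=block()"
```

```text
clock: 9.0
eef_pos: [700.2, 72.0, 139.3]
eef_rot: [-3.141, -0.002, -0.158]
wrist_force: [4.1, -0.9, -4.8]
finger_gap: 23.6
finger_force: 60.0
scene foot top z 72.4 tcp-top 66.7 bottom z 24.0 rack centre [124.8  75.5] [ 79. 119.] 89.3 x [ 66. 184.] y [ 37. 114.] tcp rack [131.2  74.1]
```

```bash
python3 -m crank '[[10,-3,0,0,0,0,0],[10,-6,0,0,0,0,0],[10,-8,0,0,0,0,0],[10,-9,0,0,0,0,0],[10,-9,0,0,0,0,0]]' 60
python3 -m crank '[[10,-1,0,0,0,0,0],[10,-2,0,0,0,0,0],[10,-2,0,0,0,0,0]]' 60
```

```text
clock: 9.55
eef_pos: [691.3, 73.8, 138.9]
eef_rot: [3.142, -0.0, -0.157]
wrist_force: [3.9, -0.8, -3.0]
finger_gap: 23.5
finger_force: 60.0
clock: 9.85
eef_pos: [689.8, 74.0, 139.2]
eef_rot: [-3.141, -0.002, -0.157]
wrist_force: [7.1, -1.9, -3.0]
finger_gap: 23.4
finger_force: 60.0
```

```bash
python3 -m crank '[[10,-1,0,0,0,0,0],[10,-2,0,0,0,0,0],[10,-2,0,0,0,0,0]]' 60
python3 -m crank '[[10,-1,0,0,0,0,0],[10,-2,0,0,0,0,0],[10,-2,0,0,0,0,0]]' 60
python3 -c "
from h import *
p,W=block()"
```

```text
clock: 10.15
eef_pos: [687.8, 74.3, 139.2]
eef_rot: [-3.141, -0.002, -0.157]
wrist_force: [7.1, -1.1, -2.8]
finger_gap: 23.6
finger_force: 60.0
clock: 10.45
eef_pos: [686.5, 74.5, 139.7]
eef_rot: [-3.141, -0.004, -0.157]
wrist_force: [11.5, -2.0, -1.9]
finger_gap: 23.7
finger_force: 60.0
scene foot top z 72.6 tcp-top 67.0 bottom z 25.0 rack centre [114.3  74.7] [122.  82.] 0.3 x [ 56. 175.] y [ 36. 115.] tcp rack [117.8  74.3]
```

```bash
python3 -m crank '[[10,-1,0,0,0,0,0],[10,-2,0,0,0,0,0],[10,-2,0,0,0,0,0]]' 60
python3 -m crank '[[10,-1,0,0,0,0,0],[10,-2,0,0,0,0,0],[10,-2,0,0,0,0,0]]' 60
python3 - <<'E'
from h import *
p,W=block("top"); save("top2",p[160:260,260:400],5.6)
E
```

```text
clock: 10.8
eef_pos: [685.0, 74.7, 140.3]
eef_rot: [-3.141, -0.006, -0.158]
wrist_force: [13.0, -1.9, 0.7]
finger_gap: 23.4
finger_force: 60.0
clock: 11.1
eef_pos: [683.1, 75.0, 140.4]
eef_rot: [-3.141, -0.006, -0.157]
wrist_force: [12.0, -1.7, 1.4]
finger_gap: 24.1
finger_force: 60.0Traceback (most recent call last):
  File "<stdin>", line 2, in <module>
  File "h.py", line 24, in block
    zt=np.percentile(z[m],90); t=m&(abs(z-zt)<4)
    return _quantile_unchecked(
        a, q, axis, out, overwrite_input, method, keepdims, weights)
    return _ureduce(a,
                    func=_quantile_ureduce_func,
    ...<5 lines>...
                    overwrite_input=overwrite_input,
                    method=method)
    r = func(a, **kwargs)
    result = _quantile(arr,
                       quantiles=q,
    ...<2 lines>...
                       out=out,
                       weights=wgt)
    slices_having_nans = np.isnan(arr[-1, ...])
                                  ~~~^^^^^^^^^
IndexError: index -1 is out of bounds for axis 0 with size 0
```

```bash
cat >> h.py <<'E'
def ends(W):
    z=W[...,2]; q=to_rack(W); m=(abs(z-102)<5)&(q[...,0]>-90)&(q[...,0]<110)
    for a in range(38,110,18):
        k=m&(q[...,1]>a+4)&(q[...,1]<a+14)
        print(a,k.sum(),np.percentile(q[k][:,0],[2,98]).round(1) if k.sum() else "",np.median(z[k]).round(1))
E
python3 - <<'E'
from h import *
p,W=block(); ends(W); save("scene3",p[130:290,200:430],3.4)
E
```

```text
scene foot top z 73.8 tcp-top 66.6 bottom z 25.0 rack centre [116.8  75.3] [121.  82.] 2.2 x [ 57. 175.] y [ 37. 116.] tcp rack [114.4  74.4]
38 111 [-82.8  46.4] 103.0
56 126 [-81.2  54.4] 102.9
74 146 [-82.6 103.6] 103.0
92 62 [-82.9  54.1] 102.8
```

View pics/scene3.png

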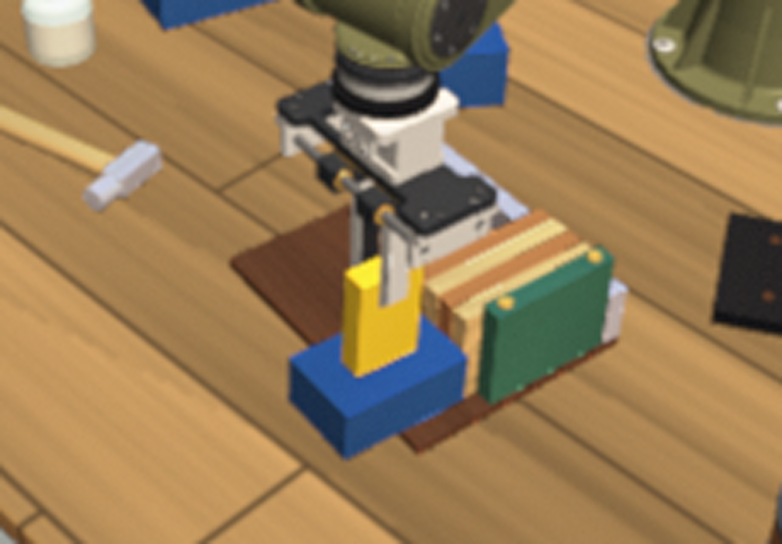

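All four boards are now flush at the fence, with near ends within 1.6 mm of each other and far ends at about x 54 (top edges at crop (490,240)). The block has tipped slightly in the grip, so I'll carry it round, set it on the rack floor away from the row, re-grip it lower and push it in.

```bash
python3 -m crank '[[10,8,0,0,0,0,0],[10,22,0,-4,0,0,0],[10,22,45,-4,0,0,0],[10,22,90,-4,0,0,0],[10,22,139,-4,0,0,0],[10,-20,139,-4,0,0,0],[10,-65,139,-4,0,0,0],[10,-110,139,-4,0,0,0],[10,-131,139,-4,0,0,0],[10,-131,139,-4,0,0,0]]' 60
python3 -m crank '[[10,0,0,5,0,0,0],[10,0,0,9,0,0,0],[10,0,0,12,0,0,0],[10,0,0,12,0,0,0]]' 60
python3 -c "
from h import *
p,W=block(); ends(W)"
```

```text
clock: 12.2
eef_pos: [527.6, -40.8, 142.6]
eef_rot: [-3.141, 0.003, -0.157]
wrist_force: [-0.3, -0.3, -5.4]
finger_gap: 23.4
finger_force: 60.0
clock: 12.6
eef_pos: [533.9, -42.2, 133.6]
eef_rot: [3.141, -0.009, -0.157]
wrist_force: [6.9, -3.0, 18.8]
finger_gap: 23.3
finger_force: 60.0
scene foot top z 67.3 tcp-top 66.2 bottom z 23.0 rack centre [-11. -64.] [118.  80.] 1.5 x [-69.  47.] y [-102.  -24.] tcp rack [-14.7 -64.8]
38 127 [-80.4  54.7] 102.9
56 123 [-80.6  54.2] 103.1
74 121 [-80.8  54.6] 103.5
92 67 [-83.1  55.4] 102.8
```

```bash
python3 -m crank '[[50,0,0,0,0,0,0],[50,0,0,0,0,0,0],[50,0,0,0,0,0,0],[50,0,0,0,0,0,0],[50,3,0,-2,0,0,0],[50,3,0,3,0,0,0],[50,3,0,8,0,0,0],[50,3,0,8,0,0,0]]' 45
python3 -m crank '[[10,0,0,0,0,0,0],[10,0,0,0,0,0,0],[10,0,0,0,0,0,0],[10,0,0,0,0,0,0],[10,0,0,0,0,0,0],[10,0,0,0,0,0,0],[10,0,0,0,0,0,0]]' 45
python3 -c "
from h import *
p,W=block()"
```

```text
clock: 13.45
eef_pos: [532.7, -41.8, 121.7]
eef_rot: [3.142, 0.002, -0.157]
wrist_force: [0.1, 0.3, -0.3]
finger_gap: 47.2
finger_force: 0.0
clock: 14.15
eef_pos: [533.2, -41.9, 122.8]
eef_rot: [-3.142, -0.0, -0.157]
wrist_force: [-0.2, -1.5, 0.2]
finger_gap: 23.8
finger_force: 45.0
scene foot top z 64.5 tcp-top 58.3 bottom z 18.0 rack centre [-11.5 -61.6] [ 78. 123.] 89.1 x [-72.  49.] y [-100.  -24.] tcp rack [-15.4 -64.6]
```

```bash
python3 -m crank '[[10,0,-12,-0.5,0,0,0],[10,-1,-24,-0.5,0,0,0],[10,-1,-36,-0.5,0,0,0],[10,-1,-46,-0.5,0,0,0],[10,-1,-52,-0.5,0,0,0],[10,-1,-56,-0.5,0,0,0],[10,-1,-58,-0.5,0,0,0],[10,-1,-59,-0.5,0,0,0],[10,-1,-60,-0.5,0,0,0],[10,-1,-60,-0.5,0,0,0]]' 45
python3 -c "
from h import *
print(to_rack(manip.read_state()['eef_pos']))"
```

```text
clock: 15.2
eef_pos: [541.5, 17.3, 123.1]
eef_rot: [3.141, 0.0, -0.157]
wrist_force: [-0.9, -0.3, -6.1]
finger_gap: 23.6
finger_force: 45.0
[-16.48467792  -4.84746496]
```

```bash
python3 -m crank '[[10,0,-1,0.5,0,0,0],[10,0,-2,0.5,0,0,0],[10,0,-2,0.5,0,0,0]]' 45
python3 -m crank '[[10,0,-1,0,0,0,0],[10,0,-1.5,0,0,0,0],[10,0,-1.5,0,0,0,0]]' 45
```

```text
clock: 15.5
eef_pos: [541.8, 18.3, 123.0]
eef_rot: [3.139, -0.0, -0.157]
wrist_force: [-2.4, -8.2, -0.5]
finger_gap: 23.8
finger_force: 45.0
clock: 15.8
eef_pos: [541.8, 18.6, 123.1]
eef_rot: [3.137, -0.0, -0.158]
wrist_force: [-5.7, -16.0, 1.3]
finger_gap: 23.7
finger_force: 45.0
```

```bash
python3 -m crank '[[10,0,0.5,0,0,0,0],[10,0,0.5,0,0,0,0],[55,0,0.5,0,0,0,0],[55,0,0.5,0,0,0,0],[55,0,0.5,0,0,0,0],[55,0,0.5,0,0,0,0],[55,0,0.5,0,0,0,0]]' 45
python3 -m crank '[[55,0,0,-15,0,0,0],[55,0,0,-45,0,0,0],[55,0,0,-90,0,0,0],[55,-45,0,-120,0,0,0],[55,-90,30,-120,0,0,0],[55,-130,75,-120,0,0,0],[55,-170,120,-120,0,0,0],[55,-170,165,-120,0,0,0],[55,-170,165,-120,0,0,0]]'
python3 - <<'E'
from h import *
p,d,W=grab("scene"); ends(W)
h=cv2.cvtColor(p,cv2.COLOR_RGB2HSV);q=to_rack(W);z=W[...,2]
m=(h[...,0]>105)&(h[...,0]<125)&(h[...,1]>150)&(np.abs(q[...,0])<110)&(np.abs(q[...,1])<80)
t=m&(abs(z-64)<4);print("foot",cv2.minAreaRect(q[t].astype(np.float32)),np.percentile(q[t],[1,99],axis=0).round())
tp,_,_=grab("top")
a=cv2.resize(p[130:290,200:430],(790,550),interpolation=3)
save("fin_scene",a,1); save("fin_top",tp)
E
```

```text
clock: 16.5
eef_pos: [542.1, 20.7, 122.8]
eef_rot: [-3.141, -0.0, -0.157]
wrist_force: [-0.1, 0.4, -0.5]
finger_gap: 51.6
finger_force: 0.0
clock: 17.4
eef_pos: [346.6, -118.0, 243.2]
eef_rot: [3.141, -0.002, -0.159]
wrist_force: [-0.0, 0.7, 0.4]
finger_gap: 51.5
finger_force: 0.0
38 115 [-81.5  53.1] 102.9
56 125 [-80.6  53.5] 103.1
74 124 [-81.1  53.3] 102.9
92 61 [-81.7  55. ] 103.3
foot ((-3.6691741943359375, -22.06352996826172), (125.6608657836914, 63.62678146362305), 15.305558204650879) [[-70. -43.]
 [ 49.  21.]]
```

View pics/fin_scene.png

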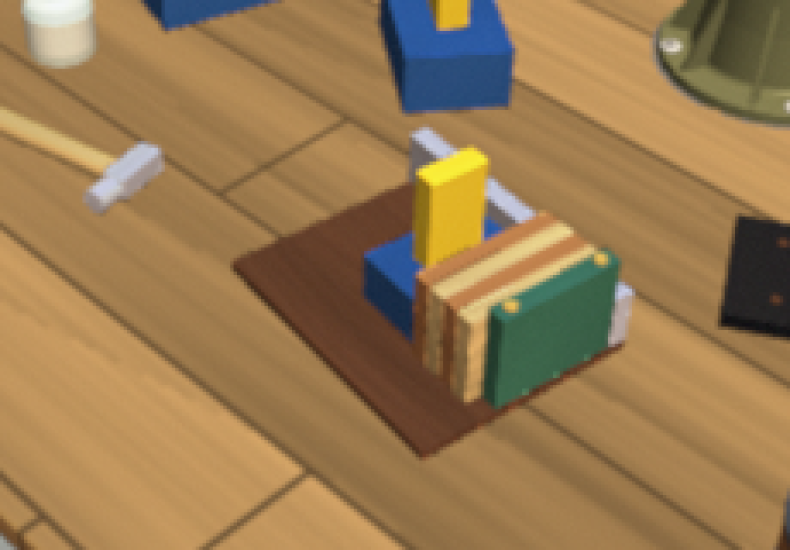

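View pics/fin_top.png

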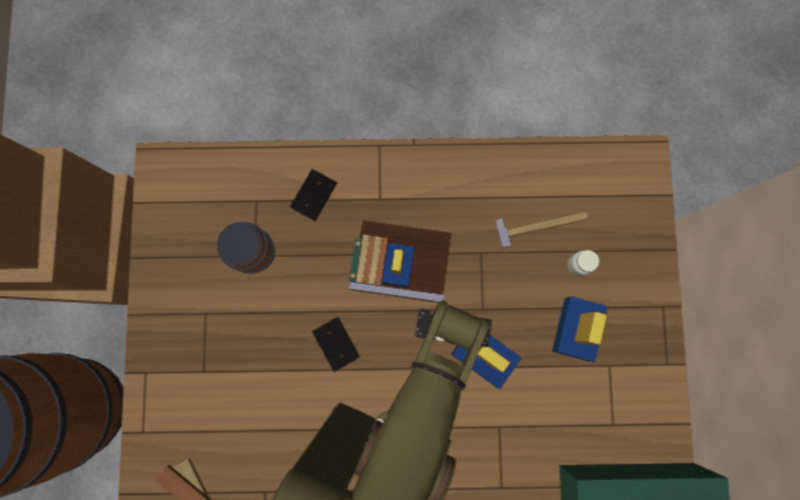

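The four boards stand upright and closed up with their ends in line at the fence. The block sits flat against the outermost board near mid-length, at top (397,263). The keg, jar and hammer have not moved and the robot is clear.

```bash
python3 -c "
from cell import manip
print(manip.sign_off())"
```

```text
the job is handed in; nothing more can be done
None
```

I handed the job in at about 17.5 s: the four boards are upright, tight and flush to within about 2 mm by camera, and the smallest blue block stands against the outermost board near its middle, with the keg, jar and hammer untouched.

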